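# Set and lock the test kiln's regulator, then hold the probe in its sight hole

### The job

Get the little test kiln ready for a reading: turn the heat regulator knob clockwise until its pointer is at the long raised mark, then slide the forked lock all the way over the knob. Then take the pyrometer probe out of its wooden rest and lower its rod through the sight hole in the kiln lid without ever touching the kiln with it, until the probe's steel disc hovers about 20 mm (a finger's breadth) above the lid. Finish holding it still there in the gripper, upright and centred in the hole - do not let go or rest it on the lid - and leave the cup, the jar and the tile where they are.

Things in the scene. Friction and masses are not known exactly. Their poses are not given: they have to be found in the camera images.
- controller: Grey heat regulator box, 190 x 100 x 60 mm (x, y, z), fixed left or right of the kiln, turned up to 0.3 rad. Origin under its centre. On its top: the knob, its axis 45 mm from the centre towards the box's +x; the long raised mark (18 mm), straight beyond the knob towards +x (short ticks do not matter); on the -x half the lock, between two rails 23 mm high, 48 mm apart inside.
- regulator_grip (a point): Point on the knob's vertical axis where to grip it, 46 mm above the box top (106 mm above the bench). The knob: a black disc 44 mm wide (top 14 mm above the box) with an upright bar grip, 42 mm long, 14 mm thick, reaching 59 mm above the box. The point's x axis runs along the bar to its pointer end (white stripe and nib).
- regulator (a joint): Turn of the regulator knob in rad; grows clockwise as seen from above, range 0 to 4.0, stays where left (friction about 0.04 N m). 2.0 is exactly at the long raised mark (pointer along the box's +x). Starts between 0.6 and 1.3.
- lock_grip (a point): Point in the lock's upright steel fin where to grip it, 46 mm above the box top. Fin: 28 mm along the box's x, 12 mm thick along y, top 58 mm above the box, on a plate 44 mm wide (top 21 mm above the box) whose two prongs reach 60 mm ahead towards the knob, to pass either side of its bar. It starts 90 to 95 mm from the knob's axis. x axis: sliding direction, to the knob.
- lock (a joint): Travel of the lock in m: 0 is fully back (starts at 0 to 5 mm), 0.050 is fully over the knob against its end stop. Slides along the box's +x, friction about 1.5 N, stays where left.
- rest: Wooden rest block, 90 x 90 x 105 mm high, fixed to the bench on the other side of the kiln. Origin at the centre of its underside. An upright hole of 31 mm diameter goes through its centre; the probe stands in it with its disc on the block's top.
- probe: Pyrometer probe, about 0.16 kg, upright in the rest: white rod 10 mm in diameter, 95 mm long; above it a steel disc, 50 mm in diameter, 6 mm thick; above that a square black handle, 26 x 26 mm, 55 mm tall (101 to 156 mm above the tip). Origin on the axis at the rod's tip; z runs up to the handle, x and y are square to the handle's flat sides.
- probe_tip (a point): Lower end of the probe's rod, on its axis.
- probe_disc (a point): Centre of the underside of the probe's steel disc, 95 mm above the tip.
- probe_grip (a point): Point on the probe's axis in its handle, where to grip it, 131 mm above the tip.
- kiln: Small test kiln, fixed to the bench: steel case and white firebrick lid, 220 x 220 mm and 130 mm high to the flat top of the lid, with a bar handle reaching 40 mm out of the side that faces the robot (its -x side). Origin at the centre of its underside; turned by up to 0.3 rad.
- kiln_hole (a point): Centre of the mouth of the sight hole, on the top of the lid (130 mm above the bench), 30 mm from the lid's centre towards -x of the kiln. The bore is vertical, 27 mm in diameter and 45 mm long; below it the chamber is hollow and empty, down to a floor 30 mm above the bench.
- cup: Bystander: terracotta cup, 76 mm in diameter, 85 mm high, beyond and to the left of the work. Origin under its centre.
- jar: Bystander: glass jar with a white cap, 64 mm in diameter, 100 mm high, beyond and to the right. Origin under its centre.
- tile: Bystander: L-shaped terracotta test tile, foot 45 x 60 mm, 67 mm high, between the robot and the kiln. Origin under the centre of its foot.
Mind the look-alikes: they are no part of the job. Of the things like the probe, leave any that is blue or purple; of the rest the larger one is meant.

How it is judged:
On the way, in this order (a step that is already met when the one before it is completed fails the run):
1. the regulator pointer is at the long mark (within 0.15 rad), the lock still back (value of joint regulator between 1.85 and 2.15 rad and value of joint lock below 0.015 m), for 0.2 s.
2. the lock is fully over the knob (within 5 mm), the pointer still at the mark (value of joint regulator between 1.85 and 2.15 rad and value of joint lock above 0.045 m), for 0.2 s.
3. the rod hangs in the sight hole, centred, the disc 6 to 37 mm above the lid (z of probe_tip in the frame of kiln_hole between -0.089 and -0.058 m and horizontal distance between each of probe_tip, probe_disc and kiln_hole below 0.005 m and contact force between probe and the fingers above 1 N), for 0.3 s.
At the end, for the whole second after the job is handed in: The knob is within 0.15 rad of the mark and the lock within 5 mm of its end stop; the probe is held still in the gripper (under 20 mm/s), its disc 6 to 37 mm above the lid, the rod's axis within 5 mm of the hole's axis at the tip and at the disc, not touching the kiln (all of step 2 and all of step 3 and contact force between probe and kiln below 0.3 N and linear speed of probe below 0.02 m/s); the arm keeps its last pose, push and grip.
It fails at once if the probe touches the kiln (contact force between probe and kiln above 0.3 N).
It fails at once if the cup is moved by more than 20 mm (distance of cup from where it was at the start of the episode above 0.02 m).
It fails at once if the jar is moved by more than 20 mm (distance of jar from where it was at the start of the episode above 0.02 m).
It fails at once if the tile is moved by more than 20 mm (distance of tile from where it was at the start of the episode above 0.02 m).
It also fails if it takes over 72 s, if anything falls off the work surface, if the arm or the gripper's body presses on something with over 40 N, if the wrist force passes 120 N, or if a joint passes its speed limit or range.

### The arm

A 6-joint arm with a two-finger parallel gripper is mounted at the origin on the work surface. World frame = base frame: x ahead of the robot, y to its left, z up, the work surface at z = 0. Lengths are in m, angles in rad, forces in N, time in s.
With the tool pointing down it reaches from about 0.35 to 0.775 m from the base axis. Payload 5.5 kg.
Tool frame: the origin (TCP) lies midway between the tips of the shut fingers; the grasp point (between the pads) lies env.grasp_offset behind it (env.grasp_offset is the distance from the TCP to the grasp point, in m); z points along the fingers, y is the line along which they close (so a half turn about z gives the same grasp; the last joint's range is limited). The gripper opens to 85 mm and grips with 20 to 120 N. Pads are 22 mm wide; open, the fingers measure 114 mm over their backs; the gripper's body (76 mm by 85 mm) begins 54 mm behind the grasp point. The pads swing forward as they close: fully open they stand 13 mm farther back than shut.
Start: joints at [-1.339, 0.313, 0.046, 1.304, 0, 1.431], TCP at [0.209, -0.536, 0.231] pointing down, gripper open.
Joint ranges: [-2.76, 2.76], [-0.86, 1.69], [-1.03, 1.26], [-2.2, 2.34], [-1.47, 1.5], [-3.14, 3.14]. Speed limits (rad/s): [2.57, 2.57, 3.14, 3.14, 3.14, 3.14].

### API

Orientations are given as a unit quaternion [w, x, y, z].
In Python, from workcell import monitor, viewer, order, env gives the robot as it stands.
- The arm moves only by the tool carry_out, never from a script. Its argument "plan" is a list that holds one entry, the list of rows, each a list of 7 numbers: the turn, a rotation vector about the world's x, y, z in rad, then the shift along the world's x, y, z in mm, then the finger opening in mm, from 0 to 85.4. A call has 1 to 20 rows; each row is the pose to reach, as a shift and turn from the pose commanded when the call began; what a row does not reach only later rows make up. A row lasts 1/10 s, in which the tool goes at most 50 mm and 8.59 degrees, less where a joint would pass 70% of its speed; a pose out of reach is approached as far as the arm can. A call with a gripper value outside its range is refused whole. The fingers move at their own pace and stop on an object; "squeeze" is the grip in N (left out, the last holds). Time passes only in rows, so rows that repeat a pose let the fingers close. It gives the time, the measured TCP pose, the force, the opening and the grip force at its end, in the units of the state.
- monitor.get_state(): the state, without advancing time (a new reading comes with each control period).
- viewer.read_camera(name): name is "side" or "top" or "wrist"; returns the picture (384x512x3 uint8, red, green, blue); there is no depth.
- viewer.calibration(name): a dict with "K" (3x3 intrinsics, pixels), "eye" and "rotation" of the camera in the world. Camera axes: x right, y down, z forward; pixel columns grow to the right and rows downward; lengths in m; the calibration is good to about 2 mm. A picture is of the moment at which its call begins: read the wrist's pose just before it. calibration takes no time and is no camera call; for the wrist camera it gives the pose at the moment of the call.
- order.hand_in(): hands the job in; it is judged then, once.
The state is a dict: "clock": time; "joint_pos": joint angles; "qvel": joint speeds; "tau": joint torques, N m; "tcp_pos": TCP position; "orientation": TCP orientation; "wrist_force": force on the tool from outside, world axes, zero at the start; "ft_torque": the same for the moment, N m; "finger_gap": finger opening in m; "grip_force": force on a finger pad.
Only numpy, scipy, OpenCV 4.12 (cv2) and the standard library are available. Lean on these libraries where they do the work, as an engineer would, in place of code of your own. Each camera call takes 0.05 s, during which the arm holds its last target. There are 200 camera calls.

## Working session

There is one attempt and no reset: what is moved stays moved. The work goes in short steps, Python scripts to look and compute and a tool call to move; the robot and the scene stay as the last step left them, time stands still between calls to the robot, and variables do not carry over. Pictures are saved under pics/ and viewed, at most 10 in all, crops included, and the job is handed in when it is done.

Besides the shell and the picture viewer there is one more tool, called after "Request:" as name([rows], argument=value, ...), one row to a line, values as JSON. carry_out: Moves the arm, as the interface text tells. Its arguments: {"type":"object","properties":{"plan":{"type":"array","items":{"type":"array","items":{"type":"array","items":{"type":"number"}}}},"squeeze":{"type":"number"}},"required":["plan"]}

```bash
mkdir -p pics; cat > h.py <<'E'
import numpy as np, cv2
from workcell import monitor, viewer, order, env
def snap(cam,name):
    im=viewer.read_camera(cam); cv2.imwrite('pics/'+name,im[:,:,::-1]); return im
def ray(cam,u,v,z,c=None):
    c=c or viewer.calibration(cam); K=np.array(c['K']);R=np.array(c['rotation']);e=np.array(c['eye'])
    d=R@np.linalg.inv(K)@[u,v,1]; return e+d*(z-e[2])/d[2]
def proj(cam,p,c=None):
    c=c or viewer.calibration(cam); K=np.array(c['K']);R=np.array(c['rotation']);e=np.array(c['eye'])
    q=K@R.T@(np.array(p)-e); return q[:2]/q[2]
E
python3 - <<'E'
from h import *
a=snap('top','top.png');b=snap('side','side.png')
cv2.imwrite('pics/both.png',cv2.resize(np.vstack([a,b])[:,:,::-1],None,fx=.78,fy=.78))
cv2.imwrite('pics/top1.png',cv2.resize(a[:,:,::-1],(800,600)))
cv2.imwrite('pics/side1.png',cv2.resize(b[:,:,::-1],(800,600)))
print(env.grasp_offset)
for c in('top','side','wrist'):print(c,viewer.calibration(c))
E
```

```text
0.0187
top {'K': array([[349.56287974,   0.        , 260.48005299],
       [  0.        , 349.56287974, 184.74128058],
       [  0.        ,   0.        ,   1.        ]]), 'eye': array([0.40153031, 0.01000669, 1.10084869]), 'rotation': array([ 0.05437781, -0.69927747,  0.71098519, -0.05053842])}
side {'K': array([[401.91595214,   0.        , 259.21658835],
       [  0.        , 401.91595214, 187.24065544],
       [  0.        ,   0.        ,   1.        ]]), 'eye': array([ 0.32619274, -0.7891243 ,  0.56486254]), 'rotation': array([-0.50421914,  0.85306434, -0.1114809 ,  0.07494204])}
wrist {'K': array([[274.72591883,   0.        , 253.48846577],
       [  0.        , 274.72591883, 188.94485837],
       [  0.        ,   0.        ,   1.        ]]), 'eye': array([ 0.27484107, -0.5098942 ,  0.37352979]), 'rotation': array([ 0.11520511,  0.8176574 , -0.55845642, -0.07931324])}
```

View pics/top1.png

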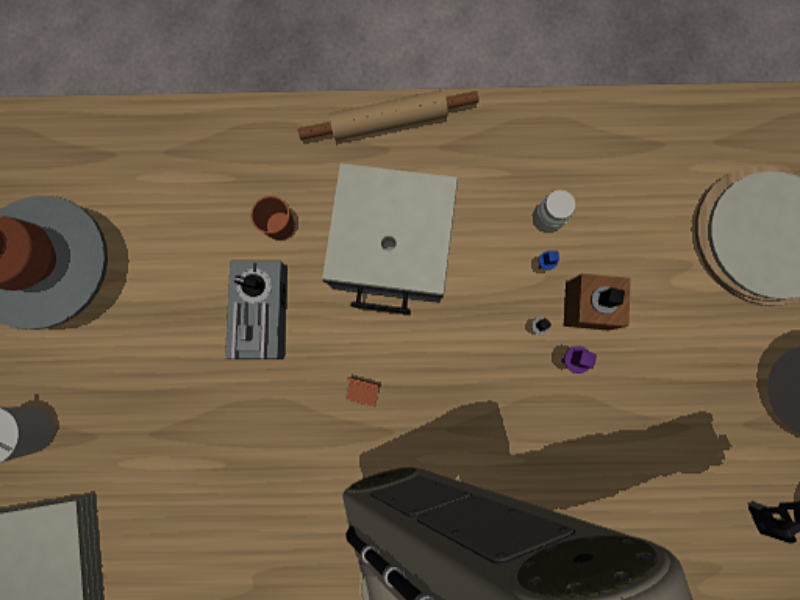

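View pics/side1.png

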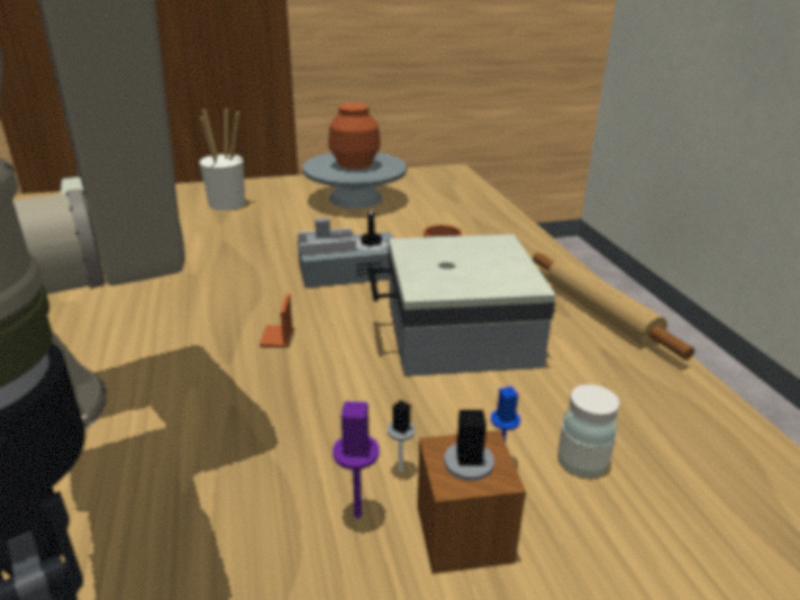

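The top view (800x600 scale) shows these candidates for the probe:
- blue at (548,260)
- small black at (541,325)
- purple at (580,360)
- large black in the wooden rest at (607,298)

By the description I choose the one in the rest. The controller is at (257,310), its knob at (252,285), and the kiln hole at (389,243). The next step is a close crop of the controller and probe.

```bash
cat >> h.py <<'E'
from scipy.spatial.transform import Rotation as Ro
_cal=viewer.calibration
def cal(n):
    c=dict(_cal(n)); q=np.array(c['rotation'])
    if q.shape==(4,): c['rotation']=Ro.from_quat(q[[1,2,3,0]]).as_matrix()
    return c
viewer_cal=cal
def ray(cam,u,v,z,c=None):
    c=c or cal(cam); d=c['rotation']@np.linalg.inv(c['K'])@[u,v,1]; e=c['eye']; return e+d*(z-e[2])/d[2]
def proj(cam,p,c=None):
    c=c or cal(cam); q=c['K']@c['rotation'].T@(np.array(p)-c['eye']); return q[:2]/q[2]
E
python3 - <<'E'
from h import *
a=cv2.imread('pics/top.png')
c1=cv2.resize(a[160:235,135:195],(480,600),interpolation=cv2.INTER_CUBIC) # x8
c2=cv2.resize(a[150:250,335:410],(320,427),interpolation=cv2.INTER_CUBIC)
o=np.zeros((600,800,3),np.uint8);o[:,:480]=c1;o[:427,480:]=c2
cv2.imwrite('pics/crop1.png',o)
s=.64
for n,u,v,z in[('hole',389,243,.13),('lid nw',342,164,.13),('lid ne',457,178,.13),('lid sw',324,279,.13),('lid se',442,294,.13),
 ('ctl nw',230,262,.06),('ctl ne',286,262,.06),('ctl sw',226,359,.06),('ctl se',284,359,.06),('knob',252,285,.074),('handle top',613,296,.166),('rest nw',578,274,.105),('tile',363,392,.0),('cup',272,216,.085),('jar',558,208,.1)]:
    print(n,ray('top',u*s,v*s,z).round(3))
E
```

```text
hole [0.631 0.046 0.13 ]
lid nw [0.784 0.131 0.13 ]
lid ne [ 0.752 -0.082  0.13 ]
lid sw [0.567 0.164 0.13 ]
lid se [ 0.536 -0.049  0.13 ]
ctl nw [0.616 0.358 0.06 ]
ctl ne [0.614 0.249 0.06 ]
ctl sw [0.428 0.359 0.06 ]
ctl se [0.427 0.249 0.06 ]
knob [0.567 0.31  0.074]
handle top [ 0.523 -0.341  0.166]
rest nw [ 0.573 -0.302  0.105]
tile [0.361 0.105 0.   ]
cup [0.699 0.271 0.085]
jar [ 0.701 -0.274  0.1  ]
```

View pics/crop1.png

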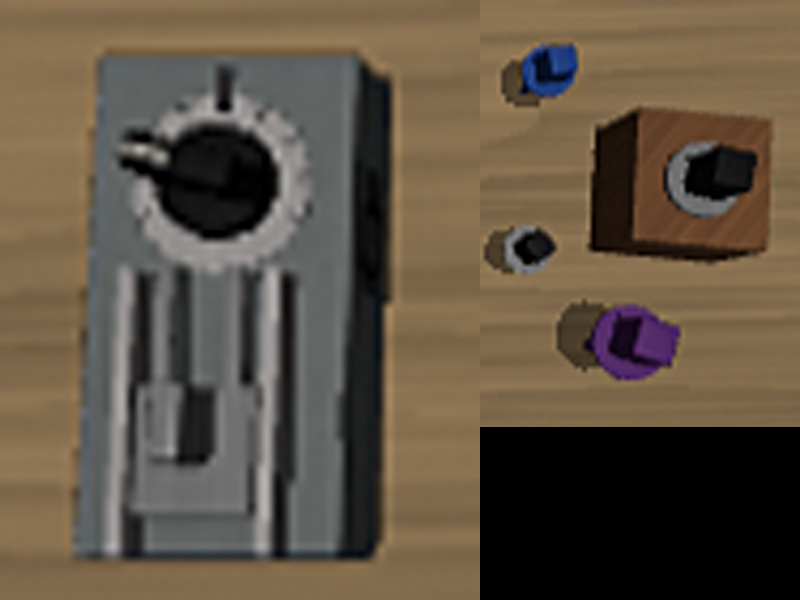

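The crop shows the black knob disc at (216,182), its white nib at (125,150), the long mark at (226,88) and the lock fin at (165,425). The lock sits back between its rails. On the right, the probe standing in the rest is the large one with the black handle and steel disc, so the choice is confirmed. Next I compute the poses.

```bash
python3 - <<'E'
from h import *
P=lambda u,v,z:ray('top',135+u/8-.5+.06,160+v/8-.5+.06,z)
nw,ne,sw,se=[P(*q,.06) for q in((100,55),(362,55),(75,555),(340,555))]
for q in(nw,ne,sw,se):print(q.round(4))
ang=lambda d:np.arctan2(d[1],d[0])
print('box yaw',ang(nw-sw),ang(ne-se),ang(nw-ne)-np.pi/2, 'ctr',((nw+ne+sw+se)/4).round(4))
k=P(216,182,.074);m=P(226,88,.063);print('knob',k,'mark',m,ang(m-k))
nib=P(128,150,.118);print('nib top?',nib, ang(nib-k)); nib=P(128,150,.074);print('nib low',nib,ang(nib-k))
# fin top
print('fin top', P(165,425,.118))
# kiln
s=.64
L=[ray('top',u*s-.2,v*s-.2,.13) for u,v in((342,164),(457,178),(324,279),(442,294))]
print('kiln ctr',sum(L)/4,'yaw',ang(L[0]-L[2]),ang(L[1]-L[3]),ang(L[0]-L[1])-np.pi/2)
# probe disc, rest (crop2 scale 4.267)
Q=lambda u,v,z:ray('top',335+(u-480)/4.267-.4,150+v/4.267-.4,z)
R=[Q(*q,.105) for q in((638,107),(772,120),(633,240),(768,250))]
for r in R: print('rest',r.round(4))
print(sum(R)/4,ang(R[0]-R[2]),ang(R[1]-R[3]))
H=[Q(*q,.161) for q in((720,145),(757,150),(752,195),(714,184))]
for r in H: print('h',r.round(4))
print(monitor.get_state()['tcp_pos'],monitor.get_state()['orientation'])
a=cal('wrist');print(a['rotation'].round(2))
E
```

```text
[0.6195 0.3584 0.06  ]
[0.6177 0.2587 0.06  ]
[0.4309 0.3616 0.06  ]
[0.4293 0.2634 0.06  ]
box yaw -0.01718047485227521 -0.025162967892257415 -0.017461195181269096 ctr [0.5243 0.3105 0.06  ]
knob [0.56756446 0.30888382 0.074     ] mark [0.60528913 0.30922553 0.063     ] 0.009057626120635123
nib top? [0.57256341 0.32785746 0.118     ] 1.3131820283067965
nib low [0.58022019 0.34208695 0.074     ] 1.2066351651543528
fin top [0.4741598  0.31181982 0.118     ]
kiln ctr [0.66037761 0.04170951 0.13      ] yaw -0.14732374724024444 -0.15267385342528253 -0.14505182856889598
rest [ 0.5745 -0.3071  0.105 ]
rest [ 0.564  -0.3968  0.105 ]
rest [ 0.4844 -0.2981  0.105 ]
rest [ 0.4762 -0.3874  0.105 ]
[ 0.52477585 -0.34734619  0.105     ] -0.09979639319545851 -0.10628717859873532
h [ 0.5393 -0.3397  0.161 ]
h [ 0.5357 -0.3629  0.161 ]
h [ 0.507  -0.3576  0.161 ]
h [ 0.5144 -0.3342  0.161 ]
[ 0.20878386 -0.53528581  0.23048856] [-8.10176326e-04  9.82772385e-01  1.84818244e-01 -1.67150068e-05]
[[ 0.36 -0.89 -0.26]
 [-0.93 -0.35 -0.1 ]
 [-0.    0.28 -0.96]]
```

Request:
carry_out([
  [[0,0,0.4,20,60,10,50],[0,0,0.8,50,120,20,50],[0,0,1.2,80,190,20,50],[0,0,1.5,110,260,20,50],[0,0,1.8,140,330,20,50],[0,0,2.0,160,380,20,50],[0,0,2.0,180,422,20,50],[0,0,2.0,180,422,20,50],[0,0,2.0,180,422,20,50],[0,0,2.0,180,422,20,50],[0,0,2.0,180,422,20,50],[0,0,2.0,180,422,20,50],[0,0,2.0,180,422,20,50],[0,0,2.0,180,422,20,50],[0,0,2.0,180,422,20,50],[0,0,2.0,180,422,20,50]],
])

```text
clock: 1.7
tcp_pos: [0.3887, -0.1136, 0.2511]
orientation: [-0.0, 0.376, 0.927, 0.0]
wrist_force: [-0.2, 0.4, 0.4]
finger_gap: 0.0501
grip_force: 0.0
```

Request:
carry_out([
  [[0,0,2.02,180,423,0,50],[0,0,2.02,180,423,0,50],[0,0,2.02,180,423,0,50],[0,0,2.02,180,423,0,50],[0,0,2.02,180,423,0,50],[0,0,2.02,180,423,0,50],[0,0,2.02,180,423,0,50],[0,0,2.02,180,423,0,50],[0,0,2.02,180,423,0,50],[0,0,2.02,180,423,0,50],[0,0,2.02,180,423,0,50],[0,0,2.02,180,423,0,50],[0,0,2.02,180,423,0,50],[0,0,2.02,180,423,0,50],[0,0,2.02,180,423,0,50],[0,0,2.02,180,423,0,50]],
])

```text
clock: 3.3
tcp_pos: [0.5689, 0.3091, 0.251]
orientation: [-0.0, -0.584, 0.812, 0.0]
wrist_force: [0.5, 0.4, -0.2]
finger_gap: 0.05
grip_force: 0.0
```

```bash
python3 - <<'E'
from h import *
s=monitor.get_state();print(s['tcp_pos'],s['orientation'],s['joint_pos'].__repr__())
c=cal('wrist');a=snap('wrist','w1.png');np.savez('w1.npz',**c)
cv2.imwrite('pics/w1b.png',cv2.resize(a[:,:,::-1],(800,600)))
E
```

```text
[0.56888053 0.30914315 0.25104715] [-2.61093707e-04 -5.84154070e-01  8.11642745e-01  9.27180172e-05] array([ 3.73878784e-01,  4.58573573e-01,  3.08174822e-01,  1.42094940e+00,
        5.05028508e-05, -8.73796130e-01])
```

View pics/w1b.png

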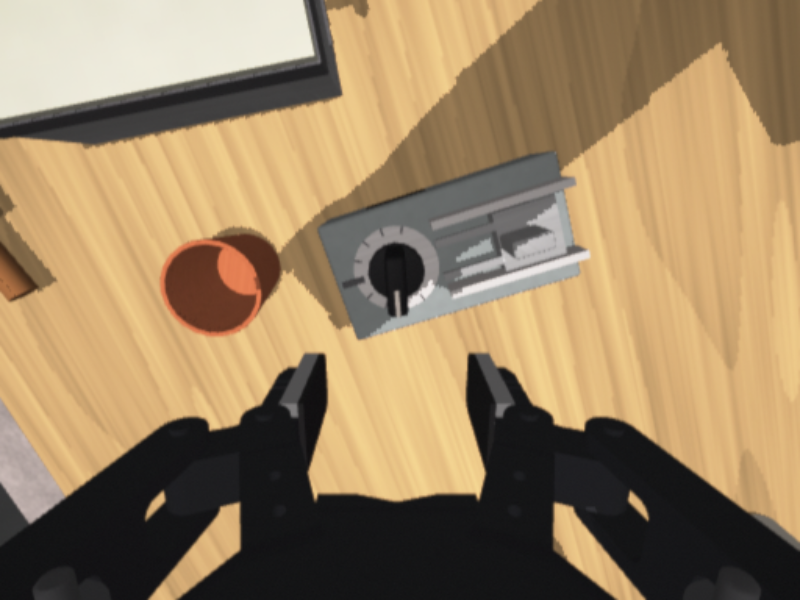

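The wrist view (800x600) shows the knob disc at (396,270) with its bar almost vertical in the picture and the white stripe at (397,300). The box top corners are at (320,228), (553,153), (358,338) and (580,274), and the lock fin is near (525,245).

```bash
python3 - <<'E'
from h import *
c=dict(np.load('w1.npz'))
P=lambda u,v,z:ray('wrist',u*.64-.2,v*.64-.2,z,c)
ang=lambda d:np.arctan2(d[1],d[0])
B=[P(*q,.06) for q in((320,228),(553,153),(358,338),(580,274))]
for b in B:print(b.round(4))
print(ang(B[0]-B[1]),ang(B[2]-B[3]),ang(B[2]-B[0])-np.pi/2,(sum(B)/4).round(4))
k=P(396,270,.074);print('knob',k); m=P(355,283,.063);print('mark',m,ang(m-k))
for p,q in(((396,248),(397,314)),((387,250),(388,312)),((405,250),(407,312))):
  d=P(*q,.119)-P(*p,.119);print('bar ang',ang(d),np.linalg.norm(d))
tp=monitor.get_state()['tcp_pos'];print(proj('wrist',tp,c)/.64)
a=cv2.imread('pics/w1.png')[85:225,190:380]
cv2.imwrite('pics/w1c.png',cv2.resize(a,(760,560),interpolation=cv2.INTER_CUBIC))
E
```

```text
[0.6164 0.2633 0.06  ]
[0.433  0.2664 0.06  ]
[0.6196 0.3585 0.06  ]
[0.4329 0.3632 0.06  ]
-0.01708806217318813 -0.025154939618799176 -0.03342282849887446 [0.5255 0.3129 0.06  ]
knob [0.57013256 0.31056156 0.074     ]
mark [0.60524963 0.3126012  0.063     ] 0.058015968028612294
bar ang 1.2628532635327843 0.044964254989848136
bar ang 1.2579870960004238 0.0422345530265177
bar ang 1.285571044504509 0.0422614101630744
[397.0986407  371.83630578]
```

View pics/w1c.png

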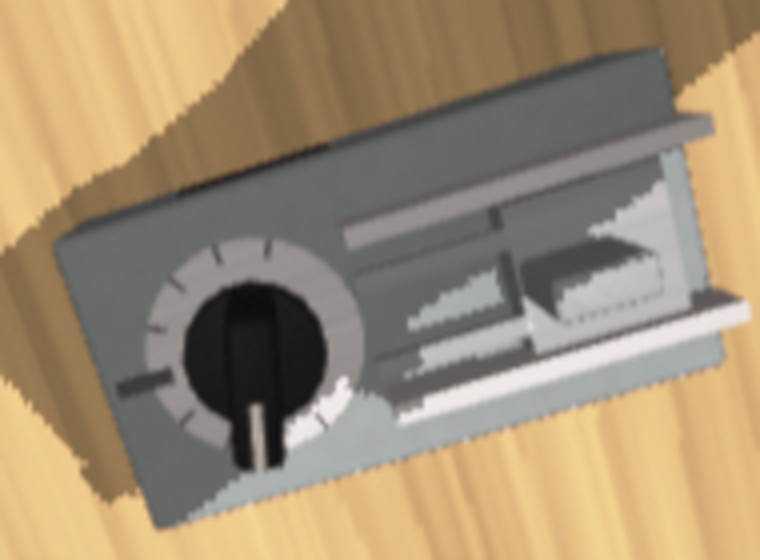

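The crop shows the knob bar vertical at (251,375), the long mark at (145,383) and the fin's top face centred near (610,290). The bar angle agrees with the tool to 0.02 rad, so I descend and grip.

Request:
carry_out([
  [[0,0,0.02,0.5,1,-50,50],[0,0,0.02,0.5,1,-95,50],[0,0,0.02,0.5,1,-130,50],[0,0,0.02,0.5,1,-150,50],[0,0,0.02,0.5,1,-163,50],[0,0,0.02,0.5,1,-163,50],[0,0,0.02,0.5,1,-163,5],[0,0,0.02,0.5,1,-163,5],[0,0,0.02,0.5,1,-163,5],[0,0,0.02,0.5,1,-163,5],[0,0,0.02,0.5,1,-163,5],[0,0,0.02,0.5,1,-163,5]],
], squeeze=30)

```text
clock: 4.55
tcp_pos: [0.5699, 0.3111, 0.0903]
orientation: [0.001, -0.593, 0.805, 0.0]
wrist_force: [-3.4, 1.6, 5.6]
finger_gap: 0.0137
grip_force: 33.1
```

```bash
python3 - <<'E'
from h import *
s=monitor.get_state();print(s['tcp_pos'],s['finger_gap'],s['wrist_force'],s['ft_torque'])
c=dict(np.load('w1.npz'))
q=np.array([[557,290],[655,252],[660,297],[570,322]])
W=[ray('wrist',190+u/4-.4,85+v/4-.4,.118,c) for u,v in q]
print(np.round(W,4),np.mean(W,0))
E
```

```text
[0.56986428 0.31108768 0.09027135] 0.013715800380445297 [-3.44188265  1.60432824  5.58616552] [ 0.24267705  0.64209888 -0.04041002]
[[0.4893 0.3102 0.118 ]
 [0.4636 0.3087 0.118 ]
 [0.465  0.3202 0.118 ]
 [0.4881 0.3193 0.118 ]] [0.47649767 0.31459718 0.118     ]
```

Request:
carry_out([
  [[0,0,-0.13,0,-0.5,0,5],[0,0,-0.26,0,-0.5,0,5],[0,0,-0.39,0,-0.5,0,5],[0,0,-0.52,0,-0.5,0,5],[0,0,-0.65,0,-0.5,0,5],[0,0,-0.78,0,-0.5,0,5],[0,0,-0.91,0,-0.5,0,5],[0,0,-1.04,0,-0.5,0,5],[0,0,-1.17,0,-0.5,0,5],[0,0,-1.29,0,-0.5,0,5],[0,0,-1.29,0,-0.5,0,5],[0,0,-1.29,0,-0.5,0,5],[0,0,-1.29,0,-0.5,0,5],[0,0,-1.29,0,-0.5,0,5]],
])

```text
clock: 5.95
tcp_pos: [0.569, 0.3122, 0.0903]
orientation: [0.0, 0.009, 1.0, 0.002]
wrist_force: [-4.7, 6.2, 6.3]
finger_gap: 0.0134
grip_force: 33.1
```

```bash
python3 - <<'E'
from h import *
s=monitor.get_state();q=s['orientation'];print(s['tcp_pos'],s['finger_gap'],s['wrist_force'],s['ft_torque'],'yaw',2*np.arctan2(q[2],q[1])-np.pi)
E
```

```text
[0.56897431 0.31217959 0.0902917 ] 0.013404227585166188 [-4.67070287  6.16295304  6.27794816] [1.09503402 1.04733654 0.03367798] yaw -0.017994589792892146
```

Request:
carry_out([
  [[0,0,0,0,2.5,0,5],[0,0,0,0,2.5,0,50],[0,0,0,0,2.5,0,50],[0,0,0,0,2.5,0,50],[0,0,0,0,2.5,0,50],[0,0,0,0,2.5,40,50],[0,0,0,0,2.5,90,50],[0,0,0,-45,4,120,50],[0,0,0,-93,5,130,50],[0,0,0,-93,5,130,50],[0,0,0,-93,5,130,50],[0,0,0,-93,5,130,50]],
])

```text
clock: 7.15
tcp_pos: [0.4772, 0.3148, 0.218]
orientation: [0.0, 0.01, 1.0, 0.0]
wrist_force: [-0.1, -0.2, -0.9]
finger_gap: 0.0499
grip_force: 0.0
```

```bash
python3 - <<'E'
from h import *
s=monitor.get_state();q=s['orientation'];print(s['tcp_pos'],s['finger_gap'],s['wrist_force'],'yaw',2*np.arctan2(q[2],q[1])-np.pi)
c=cal('wrist');np.savez('w2.npz',**c);a=snap('wrist','w2.png')
k=proj('wrist',[.52,.313,.08],c).astype(int);print(k)
x0=max(0,k[0]-100);y0=max(0,k[1]-75);print(x0,y0)
cv2.imwrite('pics/w2c.png',cv2.resize(a[y0:y0+150,x0:x0+200,::-1],None,fx=4,fy=4,interpolation=cv2.INTER_CUBIC))
E
```

```text
[0.47717198 0.31478448 0.21804092] 0.04993191195921117 [-0.08969287 -0.204285   -0.93297091] yaw -0.020015805330744207
[252 216]
152 141
```

View pics/w2c.png

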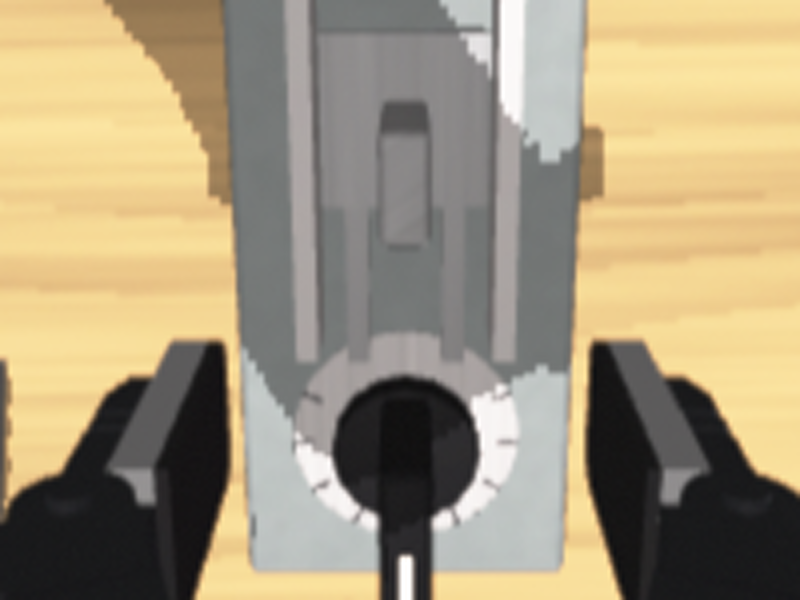

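The bar points straight along the box at x≈405, in line with the lock fin at (405,190). The knob is therefore on the mark, and I check the fin position next.

```bash
python3 - <<'E'
from h import *
c=dict(np.load('w2.npz'));P=lambda u,v,z:ray('wrist',152+u/4-.4,141+v/4-.4,z,c)
print('fin',P(406,188,.118),'knob',P(406,447,.074),'bar',P(405,553,.119)-P(405,405,.119))
f=P(406,135,.118);g=P(406,243,.118);print(f,g)
E
```

```text
fin [0.47621467 0.31439071 0.118     ] knob [0.56727674 0.31250327 0.074     ] bar [ 0.04137264 -0.00083754  0.        ]
[0.46371704 0.31464054 0.118     ] [0.4895593  0.31412396 0.118     ]
```

Request:
carry_out([
  [[0,0,0,-1,0,-45,50],[0,0,0,-1,0,-90,50],[0,0,0,-1,0,-118,50],[0,0,0,-1,0,-129,50],[0,0,0,-1,0,-129,50],[0,0,0,-1,0,-129,5],[0,0,0,-1,0,-129,5],[0,0,0,-1,0,-129,5],[0,0,0,-1,0,-129,5],[0,0,0,-1,0,-129,5],[0,0,0,-1,0,-129,5]],
], squeeze=30)

```text
clock: 8.3
tcp_pos: [0.4769, 0.3142, 0.0913]
orientation: [0.002, 0.01, 1.0, -0.0]
wrist_force: [0.0, -5.7, 6.1]
finger_gap: 0.0114
grip_force: 34.3
```

Request:
carry_out([
  [[0,0,0,8,0,0,5],[0,0,0,16,0,0,5],[0,0,0,24,0,0,5],[0,0,0,32,-0.5,0,5],[0,0,0,40,-1,0,5],[0,0,0,45,-1,0,5],[0,0,0,49,-1,0,5],[0,0,0,52,-1,0,5],[0,0,0,52,-1,0,5],[0,0,0,52,-1,0,5],[0,0,0,52,-1,0,5]],
])

```text
clock: 9.4
tcp_pos: [0.5259, 0.3134, 0.0913]
orientation: [-0.001, 0.01, 1.0, -0.0]
wrist_force: [-8.0, -3.4, 10.1]
finger_gap: 0.0114
grip_force: 35.0
```

Request:
carry_out([
  [[0,0,0,-1,0,0,5],[0,0,0,-1,0,0,60],[0,0,0,-1,0,0,60],[0,0,0,-1,0,0,60],[0,0,0,-1,0,0,60],[0,0,0,-1,0,40,60],[0,0,0,-1,0,85,60],[0,0,0,-10,0,130,60],[0,0,0,-20,0,160,60],[0,0,0,-20,0,160,60]],
])

```text
clock: 10.4
tcp_pos: [0.5088, 0.315, 0.255]
orientation: [0.004, 0.01, 1.0, 0.002]
wrist_force: [1.2, -0.9, -0.6]
finger_gap: 0.06
grip_force: 0.0
```

```bash
python3 - <<'E'
from h import *
c=cal('wrist');np.savez('w3.npz',**c);a=snap('wrist','w3.png');print(monitor.get_state()['tcp_pos'])
cv2.imwrite('pics/w3b.png',cv2.resize(a[:,:,::-1],(800,600)))
E
```

```text
[0.50842793 0.31456509 0.25214494]
```

View pics/w3b.png

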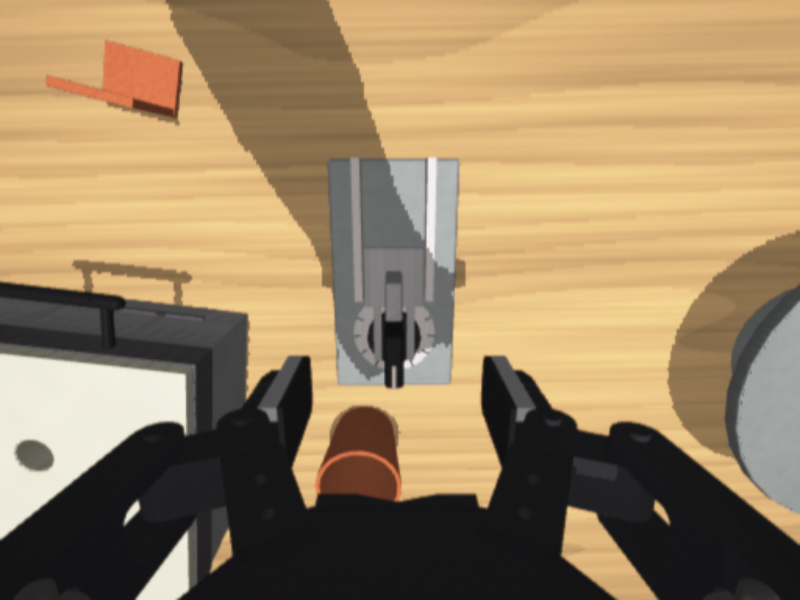

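The lock plate is now forward around the knob: its prongs pass either side of the bar, with the fin at (394,300) and the pointer still straight at (394,375). The hole is visible at (34,455), so I stop above it for a close measurement on the way.

Request:
carry_out([
  [[0,0,0,20,-45,10,60],[0,0,0,40,-90,10,60],[0,0,0,60,-135,10,60],[0,0,0,80,-180,10,60],[0,0,0,100,-225,10,60],[0,0,0,112,-264,10,60],[0,0,0,112,-264,10,60],[0,0,0,112,-264,10,60],[0,0,0,112,-264,10,60],[0,0,0,112,-264,10,60]],
])

```text
clock: 11.45
tcp_pos: [0.6189, 0.0512, 0.2589]
orientation: [-0.0, 0.009, 1.0, 0.0]
wrist_force: [-0.9, -0.7, -0.2]
finger_gap: 0.0597
grip_force: 0.0
```

```bash
python3 - <<'E'
from h import *
s=monitor.get_state();print(s['tcp_pos'],s['orientation'])
c=cal('wrist');np.savez('w4.npz',**c);a=snap('wrist','w4.png')
k=proj('wrist',[.631,.046,.13],c).astype(int);print(k)
g=cv2.cvtColor(a,cv2.COLOR_RGB2GRAY)
w=g[k[1]-40:k[1]+40,k[0]-40:k[0]+40]
m=(w<0.7*np.percentile(w,80)).astype(np.uint8)
n,l,st,ce=cv2.connectedComponentsWithStats(m)
for i in range(1,n):
  if st[i,4]>50:
    u,v=ce[i]+k-40; print(st[i],ray('wrist',u,v,.13,c))
o=a[max(0,k[1]-90):k[1]+90,k[0]-120:k[0]+120,::-1]
cv2.imwrite('pics/w4c.png',cv2.resize(o,None,fx=3,fy=3))
E
```

```text
[0.61886426 0.05117661 0.25888167] [-4.35290391e-04  8.90465041e-03  9.99960244e-01  1.68746709e-04]
[248 192]
[ 31  37  26  18 289] [0.6371388  0.04882938 0.13      ]
```

View pics/w4c.png

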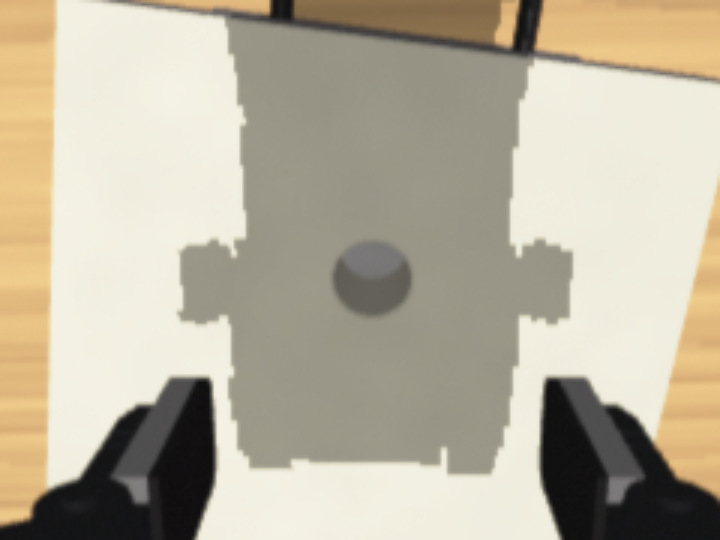

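The shaded lid shows the hole as an ellipse spanning x 332–412 and y 239–317, centred at (372,278). My mask caught only its darker lower half, so I use the ellipse centre. Then I move on to the probe.

```bash
python3 - <<'E'
from h import *
c=dict(np.load('w4.npz'));P=lambda u,v:ray('wrist',128+u/3-.33,102+v/3-.33,.13,c)
print(P(372,278),P(332,278),P(412,278),P(372,239),P(372,317))
E
```

```text
[0.63315515 0.04899499 0.13      ] [0.63291379 0.03517949 0.13      ] [0.6333965  0.06281047 0.13      ] [0.61924567 0.04926359 0.13      ] [0.64745254 0.04871889 0.13      ]
```

Request:
carry_out([
  [[0,0,-0.08,-10,-45,20,60],[0,0,-0.16,-20,-90,20,60],[0,0,-0.16,-35,-140,20,60],[0,0,-0.16,-50,-190,20,60],[0,0,-0.16,-65,-240,20,60],[0,0,-0.16,-80,-290,20,60],[0,0,-0.16,-90,-340,20,60],[0,0,-0.16,-95,-380,20,60],[0,0,-0.16,-95,-398,20,60],[0,0,-0.16,-95,-398,20,60],[0,0,-0.16,-95,-398,20,60],[0,0,-0.16,-95,-398,20,60],[0,0,-0.16,-95,-398,20,60]],
])

```text
clock: 12.8
tcp_pos: [0.525, -0.3465, 0.2798]
orientation: [0.0, 0.089, 0.996, 0.0]
wrist_force: [0.6, 0.0, 0.2]
finger_gap: 0.0599
grip_force: 0.0
```

```bash
python3 - <<'E'
from h import *
s=monitor.get_state();q=s['orientation'];print(s['tcp_pos'],'yaw',2*np.arctan2(q[2],q[1])-np.pi)
c=cal('wrist');np.savez('w5.npz',**c);a=snap('wrist','w5.png')
k=proj('wrist',[.525,-.347,.13],c).astype(int);print(k)
o=a[k[1]-75:k[1]+75,k[0]-100:k[0]+100,::-1]
cv2.imwrite('pics/w5c.png',cv2.resize(o,None,fx=4,fy=4,interpolation=cv2.INTER_CUBIC))
E
```

```text
[ 0.52495252 -0.34653858  0.27975758] yaw -0.17737149795099638
[253 176]
```

View pics/w5c.png

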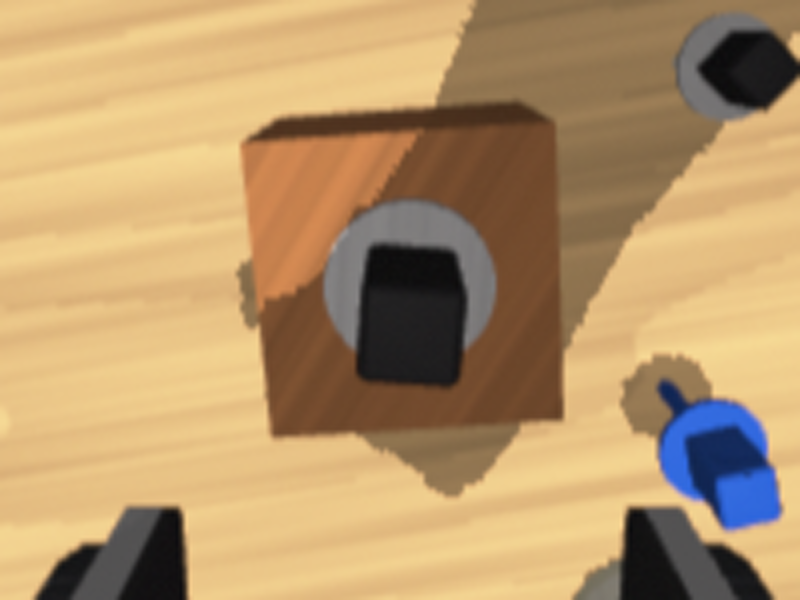

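The crop shows the steel disc centred at (410,284) with radius 86, the handle top with corners (363,288), (467,298), (459,385) and (357,380), and the smaller black and blue look-alikes at right.

```bash
python3 - <<'E'
from h import *
c=dict(np.load('w5.npz'));P=lambda u,v,z:ray('wrist',153+u/4-.4,101+v/4-.4,z,c)
H=np.array([P(*q,.166) for q in((363,288),(467,298),(459,385),(357,380))]);print(H.round(4),H.mean(0))
ang=lambda d:np.arctan2(d[1],d[0])
print([ang(H[3]-H[0]),ang(H[2]-H[1]),ang(H[1]-H[0])-np.pi/2,ang(H[2]-H[3])-np.pi/2])
print('disc',P(410,284,.111), P(324,284,.111)-P(496,284,.111))
B=np.array([P(*q,.105) for q in((242,143),(554,124),(563,418),(272,437))]);print(B.mean(0),ang(B[2]-B[1]),ang(B[1]-B[0])-np.pi/2)
E
```

```text
[[ 0.5114 -0.3539  0.166 ]
 [ 0.5182 -0.3298  0.166 ]
 [ 0.5395 -0.3353  0.166 ]
 [ 0.5338 -0.3597  0.166 ]] [ 0.52576099 -0.3446894   0.166     ]
[np.float64(-0.25084918681141977), np.float64(-0.25035119127087324), np.float64(-0.27515653451877986), np.float64(-0.22832831432954714)]
disc [ 0.52458824 -0.34454609  0.111     ] [-8.78289907e-03 -4.91156768e-02 -5.55111512e-17]
[ 0.52642762 -0.34551529  0.105     ] -0.10774314137235967 -0.11711571223801176
```

Request:
carry_out([
  [[0,0,-0.07,0,2,-45,60],[0,0,-0.07,0,2,-90,60],[0,0,-0.07,0,2,-130,60],[0,0,-0.07,0,2,-150,60],[0,0,-0.07,0,2,-157,60],[0,0,-0.07,0,2,-157,60],[0,0,-0.07,0,2,-157,15],[0,0,-0.07,0,2,-157,15],[0,0,-0.07,0,2,-157,15],[0,0,-0.07,0,2,-157,15],[0,0,-0.07,0,2,-157,15],[0,0,-0.07,0,2,-157,15]],
], squeeze=60)

```text
clock: 14.05
tcp_pos: [0.5255, -0.347, 0.1244]
orientation: [0.002, 0.125, 0.992, -0.001]
wrist_force: [0.8, 1.1, 5.3]
finger_gap: 0.0252
grip_force: 59.9
```

Request:
carry_out([
  [[0,0,0,0,0,15,15],[0,0,0,0,0,40,15],[0,0,0,0,0,70,15],[0,0,0,0,0,100,15],[0,0,0,0,0,130,15],[0,0,0,0,0,155,15],[0,0,0,0,0,170,15],[0,0,0,0,0,170,15],[0,0,0,0,0,170,15]],
])

```text
clock: 14.95
tcp_pos: [0.5243, -0.3463, 0.2918]
orientation: [-0.0, 0.125, 0.992, 0.0]
wrist_force: [-0.1, 0.4, -2.4]
finger_gap: 0.0254
grip_force: 59.2
```

```bash
python3 - <<'E'
from h import *
s=monitor.get_state();print(s['tcp_pos'],s['orientation'],s['finger_gap'],s['grip_force'],s['wrist_force'])
E
```

```text
[ 0.52428826 -0.34631448  0.29181573] [-1.08153918e-04  1.24640235e-01  9.92201992e-01  7.92905133e-05] 0.025422189798415 59.24902617931366 [-0.08272712  0.35314013 -2.36059585]
```

Request:
carry_out([
  [[0,0,0,5,15,0,15],[0,0,0,14,50,0,15],[0,0,0,25,90,0,15],[0,0,0,36,130,0,15],[0,0,0,47,170,0,15],[0,0,0,58,210,0,15],[0,0,0,69,250,0,15],[0,0,0,80,290,0,15],[0,0,0,90,330,0,15],[0,0,0,100,362,0,15],[0,0,0,106,384,0,15],[0,0,0,108,394,0,15],[0,0,0,108,394,0,15],[0,0,0,108,394,0,15],[0,0,0,108,394,0,15]],
])

```text
clock: 16.45
tcp_pos: [0.632, 0.0466, 0.2922]
orientation: [-0.0, 0.125, 0.992, -0.0]
wrist_force: [-0.9, -0.3, -2.0]
finger_gap: 0.025
grip_force: 59.4
```

```bash
python3 - <<'E'
from h import *
s=monitor.get_state();print(s['tcp_pos'])
T=s['tcp_pos']
o=[]
for n in('side','wrist','top'):
  c=cal(n);a=snap(n,n+'6.png')
  for nm,p in(('tip',T-[0,0,.1145]),('disc',T-[0,0,.0195]),('hole',[.6331,.049,.13])): print(n,nm,proj(n,p,c).round(1))
  if n=='top':break
  k=proj(n,[.633,.049,.17],c).astype(int);x0=max(0,k[0]-50);y0=max(0,k[1]-75);print(n,x0,y0)
  o.append(cv2.resize(a[y0:y0+150,x0:x0+100,::-1],(400,600),interpolation=cv2.INTER_CUBIC))
cv2.imwrite('pics/c6.png',np.hstack(o))
E
```

```text
[0.63204662 0.04655235 0.29217005]
side tip [287.  151.6]
side disc [289.1 113.4]
side hole [286.2 169. ]
side 236 79
wrist tip [253.6 184.4]
wrist disc [253.5 223.3]
wrist hole [255.9 173.7]
wrist 206 107
top tip [247.9 151.2]
top disc [246.2 141.8]
top hole [247.7 155. ]
```

View pics/c6.png

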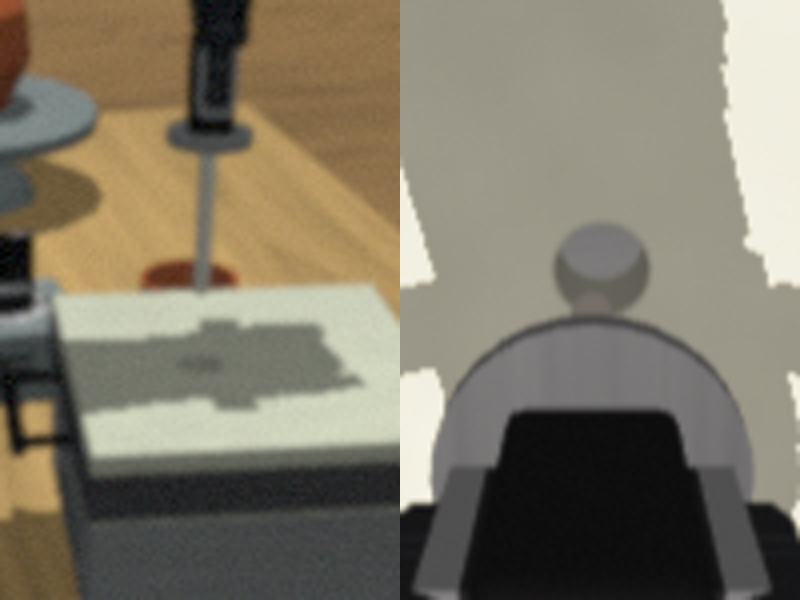

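The side view shows the rod upright (disc at (209,140), tip at (201,292)) above the hole at (201,364). The wrist view shows the tip at (592,305) and the hole centred at (602,269). Both agree with the predicted positions, so I shift about +1.5 mm in x and +2.5 mm in y, then lower 123 mm.

Request:
carry_out([
  [[0,0,0,1.5,2.5,0,15],[0,0,0,1.5,2.5,0,15],[0,0,0,1.5,2.5,-10,15],[0,0,0,1.5,2.5,-25,15],[0,0,0,1.5,2.5,-40,15],[0,0,0,1.5,2.5,-55,15],[0,0,0,1.5,2.5,-70,15],[0,0,0,1.5,2.5,-85,15],[0,0,0,1.5,2.5,-100,15],[0,0,0,1.5,2.5,-112,15],[0,0,0,1.5,2.5,-120,15],[0,0,0,1.5,2.5,-123,15],[0,0,0,1.5,2.5,-123,15],[0,0,0,1.5,2.5,-123,15],[0,0,0,1.5,2.5,-123,15],[0,0,0,1.5,2.5,-123,15]],
])

```text
clock: 18.2
tcp_pos: [0.6343, 0.0502, 0.17]
orientation: [0.001, 0.125, 0.992, 0.0]
wrist_force: [-0.4, 0.2, -2.7]
finger_gap: 0.0253
grip_force: 59.4
```

```bash
python3 - <<'E'
from h import *
s=monitor.get_state();print(s['tcp_pos'],s['orientation'],s['wrist_force'],np.abs(s['qvel']).max(),s['grip_force'])
# disc height/position in side view: steel disc above white lid; print row profile of mask rows near predicted
T=s['tcp_pos'];a=viewer.read_camera('side');cv2.imwrite('pics/side7.png',a[:,:,::-1])
u,v=proj('side',T-[0,0,.0195]);print(u,v, proj('side',[.634,.049,.13]))
g=cv2.cvtColor(a,cv2.COLOR_RGB2GRAY).astype(int)
for r in range(int(v)-6,int(v)+16): print(r,g[r,int(u)-16:int(u)+17])
E
```

```text
[0.63427028 0.05023134 0.16999402] [5.94904850e-04 1.24567940e-01 9.92210898e-01 9.16054371e-05] [-0.37383527  0.16368832 -2.68447694] 0.002809893099092678 59.41164493560791
286.8615931190405 161.1751535226165 [286.51612524 168.94896393]
155 [204 205 204 205 207 207 205 201 194 180 148  95  48  59  61  54  43  42
  39  46  63 101 150 189 207 210 205 205 211 206 208 206 208]
156 [204 201 204 203 204 203 195 178 164 143 117  67  35  51  65  65  57  56
  51  55  67  92 135 172 192 202 206 209 208 212 208 210 205]
157 [204 203 204 202 204 193 175 148 121 104  80  50  27  41  52  60  64  66
  61  63  59  72 106 137 166 185 200 205 207 209 205 205 202]
158 [205 204 205 206 202 187 150 110  93  85  74  42  30  20  30  39  38  44
  44  36  40  51  70 103 123 156 187 199 203 201 201 197 192]
159 [205 208 203 205 199 177 137  96  86  79  67  49  28  13  19  17  19  24
  13  21  23  43  63  82  95 124 154 175 180 180 181 170 169]
160 [206 203 205 206 202 179 128  88  83  85  75  57  43  33  34  30  35  26
  24  33  36  56  69  84  84  94 116 136 144 144 142 136 130]
161 [201 203 200 200 194 174
[... 1495 characters left out ...]
 120]
172 [117 115 118 117 117 120 117 117 118 119 113 117 115 116 114 117 116 112
 110 110 115 117 119 120 120 118 120 118 121 124 118 116 119]
173 [113 119 119 115 123 117 118 119 116 118 119 118 116 118 118 119 117 120
 118 119 121 121 117 119 120 120 120 121 118 119 118 116 119]
174 [120 120 118 118 121 117 121 122 117 120 120 118 117 116 121 120 119 117
 118 120 121 121 118 118 120 121 122 117 119 119 119 117 115]
175 [122 118 117 119 119 118 119 117 121 122 118 117 116 119 119 119 120 119
 121 120 117 121 116 124 119 121 119 118 117 121 119 119 122]
176 [121 122 120 118 120 120 120 120 118 120 118 118 120 119 119 121 122 118
 116 115 117 121 118 124 118 119 120 122 122 128 130 128 128]
```

The rod shows at column 286, inside the dark hole mouth (columns 281–290, rows 168–171). The disc is about 20 mm above the lid, there is no contact force and the probe is still, so I hand it in.

```bash
python3 -c "
from h import *
print(order.hand_in())"
```

```text
the job is handed in; nothing more can be done
None
```

I handed the job in at about 18 s, but no verdict came back: the knob is at the mark, the lock is slid fully over it, and the probe is held still and upright in the sight hole with its disc about 20 mm above the lid.

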